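# Index the bottle carousel past the label scanner

## Task

Have two containers on the bottle carousel read by the label scanner: pull the sprung centre handle up to its stop to unlock the carousel, turn it click by click until the small square bottle stands in front of the scanner, let the handle drop fully home, and leave go of it for about a second while it reads. Then take the handle again and bring the wide low jar to the scanner in the same way, leaving the handle fully home. Tip none of the bottles on the carousel and do not disturb the other things on the bench.

Things in the scene. Friction and masses are not known exactly. Their poses are not given: they have to be found in the camera images.
- stand: The fixed grey swivel stand, bolted to the bench: round base 230 mm across and 45 mm high carrying the grey turning carousel (274 mm across, 12 open-topped bottle places, floor of the places 56 mm above the bench, place centres 106 mm from the axis, dividers and rim up to 88 mm). Origin: on the swivel axis at bench level; z up; its x axis points from the swivel axis to the label scanner, a white block 50 x 70 mm and 115 mm high whose dark window stands 158 mm from the axis.
- scan_place (a point): The centre of the bottle place in front of the scanner, at the height of the place's floor; fixed to the stand, 106 mm from the swivel axis along the stand's x axis. The carousel clicks and locks every 30 degrees, in 12 positions; in each of them one place is centred here. At the start it stands locked in one of them. It turns either way without end.
- handle_grip (a point): Centre of the handle's grip bar, on the swivel axis, 135 mm above the bench when the handle is home. The grip is an upright-sided black bar 70 mm long (the point's x axis lies along it), 14 mm wide and 26 mm high (13 mm above and below this point), on a 16 mm steel shaft; it turns with the carousel and stands above all the bottles. Turning takes about 0.15 N m to pass a click; the clicks pull the carousel to the nearest position with nearly the same moment.
- handle (a joint): Lift of the handle in m: 0 home (carousel locked, 2 degrees of play), 0.018 at its upper stop. Spring and weight pull it down, 5.5 N at home, 8 N at the stop. Lifted over 0.012 it frees the carousel. Let down within about 8 degrees of a click position its pin slips into the notch and it falls home; about midway it may stay up. Turned while locked, the bar twists out of the grip.
- square_bottle: Small clear square bottle, 32 x 32 mm, 70 mm high with a round white cap, loose in a place of the carousel. Origin: centre of its underside; z up.
- wide_jar: Wide low white jar, 44 mm across and 40 mm high, loose in a place of the carousel. Origin: centre of its underside; z up.
- round_bottle: Small clear round bottle with white cap, 36 mm across and 70 mm high, loose in a place of the carousel; not to be scanned. Origin: centre of its underside; z up.
- beaker: Bystander: glass beaker, 64 mm across, 80 mm high, close to the carousel. Origin: centre of its underside.
- timer: Bystander: flat white timer 60 x 60 x 22 mm, close to the carousel. Origin: centre of its underside.
- tube_rack: Bystander: red tube rack 180 x 90 x 50 mm. Origin: centre of its underside.
- media_bottle: Bystander: clear round bottle, 68 mm across, 150 mm high. Origin: centre of its underside.
- amber_jar: Bystander: amber jar, 60 mm across, 100 mm high. Origin: centre of its underside.
- white_bottle: Bystander: white bottle, 56 mm across, 120 mm high. Origin: centre of its underside.

How it is judged:
By the outcome, as a careful person would: the job done as asked, in the order asked, and still so for the second after the job is handed in, with the robot touching nothing.
It also fails if it takes over 72 s, if anything falls off the work surface, if the arm or the gripper's body presses on something with over 40 N, if the wrist force passes 120 N, or if a joint passes its speed limit or range.

## Robot

A 6-joint arm with a two-finger parallel gripper is mounted at the origin on the work surface. World frame = base frame: x ahead of the robot, y to its left, z up, the work surface at z = 0. Lengths are in m, angles in rad, forces in N, time in s.
With the tool pointing down it reaches from about 0.275 to 0.975 m from the base axis. Payload 8.4 kg.
Tool frame: the origin (TCP) lies on the centre line of the jaws, within the pads' length; the fingertips stand 25 mm ahead of it and the grasp point (between the pads) lies 6 mm ahead of it; z points along the fingers, y is the line along which they close (so a half turn about z gives the same grasp; the last joint's range is limited). The gripper opens to 92 mm and grips with 3 to 60 N. Pads are 20 mm wide; open, the fingers measure 128 mm over their backs; the gripper's body (75 mm by 189 mm) begins 69 mm behind the grasp point.
Start: joints at [-1.135, 0.353, 1.633, -0, 1.155, -0.002], TCP at [0.265, -0.566, 0.24] pointing down, gripper open.
Joint ranges: [-2.63, 2.63], [-0.92, 2.1], [0.06, 2.66], [-1.3, 4.44], [0, 2.69], [-3.02, 3.02]. Speed limits (rad/s): [2.22, 2.22, 2.79, 3.14, 3.14, 3.14].

## Interface

Orientations are given as a rotation vector (axis times angle).
In Python, from bench import manip, eyes gives the robot as it stands.
- The arm moves only by the shell command python3 -m pendant 'ROWS' [FORCE]. ROWS is JSON, a list of rows, each an object of numbers: "wx", "wy", "wz": the turn, a rotation vector about the tool's x, y, z in degrees; "x", "y", "z": the shift along the tool's x, y, z in cm; "claw": the opening in per cent of the stroke, from 0 (shut) to 100 (fully open). In form: [{"wx": .., "wy": .., "wz": .., "x": .., "y": .., "z": .., "claw": ..}, ...]. A call has exactly 8 rows; each row shifts and turns the commanded pose from where the row before left it, along the tool's axes as they then stand; what a row does not reach is not made up. A row lasts 1/8 s, in which the tool goes at most 62.5 mm and 10.7 degrees, less where a joint would pass 70% of its speed; a pose out of reach is approached as far as the arm can. A call with a gripper value outside its range is refused whole. The fingers move at their own pace and stop on an object; FORCE is the grip in N (left out, the last holds). Time passes only in rows, so rows that do not move let the fingers close, or fill a call up. It gives the time, the measured TCP pose, the force, the opening and the grip force at its end, in the units of the state.
- manip.state(): the state, without advancing time (a new reading comes with each control period).
- eyes.get_image(name): name is "side" or "top"; returns a dict with "color" (420x560x3 uint8, red, green, blue), "K" (3x3 intrinsics, pixels), "k1" (the pictures are not rectified: a ray, as slopes to the right and down, at radius r is drawn at 1 + k1 r^2 times it, then the intrinsics apply), "extrinsics" (4x4, takes a point from camera to world coordinates). Camera axes: x right, y down, z forward; pixel columns grow to the right and rows downward; lengths in m; the calibration is good to about 2 mm. A picture is of the moment at which its call begins. There is no depth.
- manip.sign_off(): hands the job in; it is judged then, once.
The state is a dict: "clock": time; "joint_positions": joint angles; "dq": joint speeds; "effort": joint torques, N m; "ee_pos": TCP position; "ee_rot": TCP orientation; "contact_force": force on the tool from outside, world axes, zero at the start; "ft_torque": the same for the moment, N m; "grip_width": finger opening in m; "gripper_force": force on a finger pad.
Only numpy, scipy, OpenCV 4.12 (cv2) and the standard library are available. Lean on these libraries where they do the work, as an engineer would, in place of code of your own. Each camera call takes 0.05 s, during which the arm holds its last target. There are 200 camera calls.

## Working session

There is one attempt and no reset: what is moved stays moved. The work goes in short steps, Python scripts to look and compute and a shell command to move; the robot and the scene stay as the last step left them, time stands still between calls to the robot, and variables do not carry over. Pictures are saved under pics/ and viewed, at most 10 in all, crops included, and the job is handed in when it is done.

```bash
mkdir -p pics; cat > h.py <<'E'
import numpy as np,cv2
from bench import manip,eyes
def grab(n,f=None):
    d=eyes.get_image(n)
    if f: cv2.imwrite('pics/'+f,d['color'][:,:,::-1])
    return d
def ray(d,u,v):
    K=np.array(d['K']);k=d['k1'];D=np.array([k,0,0,0,0.])
    p=cv2.undistortPoints(np.array([[[u,v]]],float),K,D)[0,0]
    E=np.array(d['extrinsics']);return E[:3,3],E[:3,:3]@np.array([p[0],p[1],1])
def onz(d,u,v,z):
    o,r=ray(d,u,v);return o+r*(z-o[2])/r[2]
E
python3 - <<'E'
from h import *
for n in('top','side'):
    d=grab(n,n+'1.png');print(n,np.round(d['extrinsics'],3).tolist(),d['K'],d['k1'])
print(manip.state())
E
```

```text
top [[0.027, -0.989, 0.142, 0.393], [-1.0, -0.029, -0.007, 0.039], [0.011, -0.142, -0.99, 1.611], [0.0, 0.0, 0.0, 1.0]] [[531.86202951   0.         281.43770393]
 [  0.         531.86202951 212.92166645]
 [  0.           0.           1.        ]] -0.05288788187568927
side [[-0.722, -0.366, 0.588, -0.048], [-0.692, 0.411, -0.594, 0.678], [-0.024, -0.835, -0.55, 0.677], [0.0, 0.0, 0.0, 1.0]] [[411.0075875    0.         273.84272182]
 [  0.         411.0075875  205.23288623]
 [  0.           0.           1.        ]] -0.06060470657565668
{'clock': 0.1, 'joint_positions': array([-1.13541567e+00,  3.53598133e-01,  1.63403027e+00,  1.26089836e-05,
        1.15520874e+00, -2.37402750e-03]), 'dq': array([-0.00014992,  0.00041069, -0.00132217,  0.00027681,  0.00121047,
        0.00042695]), 'effort': array([ 3.07539285e-04, -5.94904625e+01, -3.34931338e+01,  6.98385760e-02,
        1.83269929e-02, -4.06798051e-05]), 'ee_pos': array([ 0.26478976, -0.56569151,  0.23893935]), 'ee_rot': array([-3.06545287e+00, -6.81873957e-01,  4.02081214e-04]), 'contact_force': array([-0.00188145,  0.51684353,  0.1615849 ]), 'ft_torque': array([ 0.00865709, -0.00917941, -0.01935371]), 'gripper_force': 0.0, 'grip_width': 0.09188602809976876}
```

View pics/top1.png

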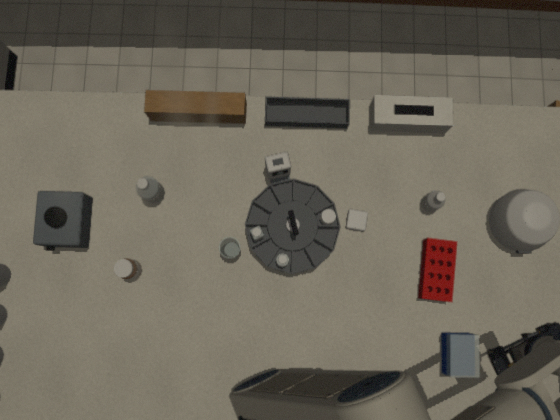

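View pics/side1.png

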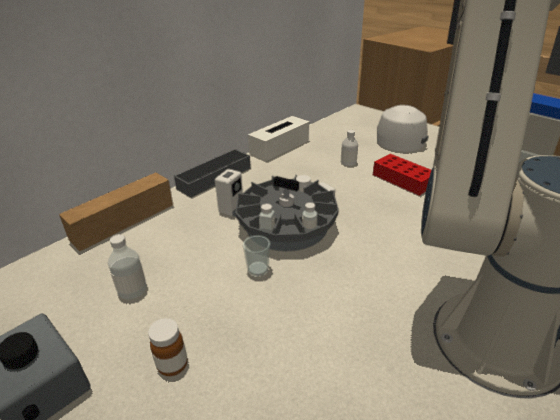

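The top view shows the carousel centred near (292,226), its handle bar from about (290,211) to (297,237), and the scanner at (278,165). There are containers at (329,216), (257,234) and (282,260). I'll enlarge this area to tell them apart and measure.

```bash
python3 - <<'E'
from h import *
d=grab('top');c=d['color']
s=grab('side')['color']
a=cv2.resize(c[145:285,220:380],None,fx=3.5,fy=3.5,interpolation=cv2.INTER_CUBIC)
b=cv2.resize(s[160:260,210:350],None,fx=2.0,fy=2.0,interpolation=cv2.INTER_CUBIC)
im=np.zeros((490,840,3),np.uint8);im[:,:560]=a;im[:200,560:]=b
cv2.imwrite('pics/z.png',cv2.resize(im,(800,467))[:,:,::-1])
g=c.max(2)
# dark bar within central disc
m=np.zeros(g.shape,np.uint8);cv2.circle(m,(292,225),20,255,-1)
for t in(25,35,45):
    k=((g<t)&(m>0)).astype(np.uint8)
    cs,_=cv2.findContours(k,0,1);cs=sorted(cs,key=cv2.contourArea)[-1:]
    for q in cs: print(t,cv2.contourArea(q),cv2.minAreaRect(q))
# carousel rim
m=np.zeros(g.shape,np.uint8);cv2.circle(m,(292,226),60,255,-1)
k=((g<95)&(m>0)).astype(np.uint8);k=cv2.morphologyEx(k,cv2.MORPH_OPEN,np.ones((5,5)))
cs,_=cv2.findContours(k,0,1);q=max(cs,key=cv2.contourArea);print(cv2.fitEllipse(cv2.convexHull(q)),cv2.contourArea(q))
for u,v,z in((291,211,.148),(297,236,.148),(292,226,.088),(278,160,.115),(329,216,.096),(257,234,.126),(282,260,.126)):print(u,v,onz(d,u,v,z).round(4))
E
```

```text
25 1.5 ((291.60003662109375, 223.1999969482422), (4.4721360206604, 0.8944271206855774), 63.43495178222656)
35 77.5 ((292.74798583984375, 222.86399841308594), (24.686193466186523, 5.4560065269470215), 79.69515228271484)
45 124.5 ((292.4189453125, 224.51351928710938), (29.09861946105957, 8.548748016357422), 80.53767395019531)
((290.64874267578125, 222.9264678955078), (93.67410278320312, 108.703857421875), 174.89883422851562) 7070.5
291 211 [0.6088 0.0023 0.148 ]
297 236 [ 0.5395 -0.0161  0.148 ]
292 226 [ 0.5741 -0.0032  0.088 ]
278 160 [0.7612 0.0426 0.115 ]
329 216 [ 0.6051 -0.1088  0.096 ]
257 234 [0.5442 0.0954 0.126 ]
282 260 [0.4734 0.0233 0.126 ]
```

View pics/z.png

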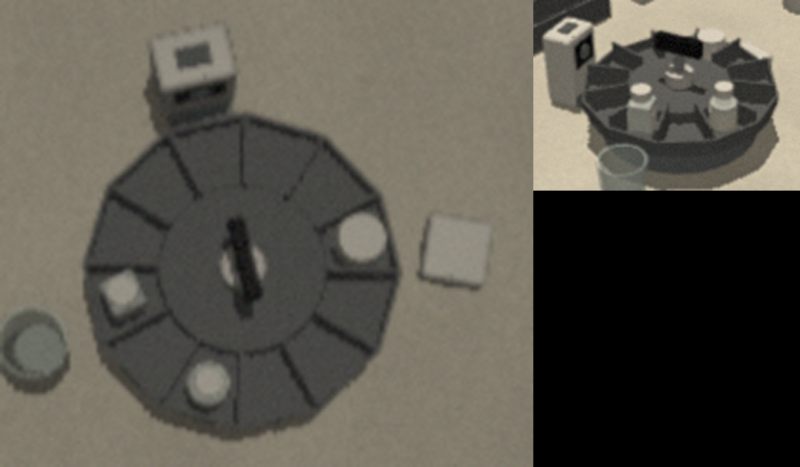

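The left container, at (257,234), is the square bottle. The white one without a neck, at (329,216), is the wide jar, and the round bottle is at (282,260). In the side view the bar is centred near (286.5,183.5).

```bash
python3 - <<'E'
from h import *
t=grab('top');s=grab('side')
a=onz(t,290.8,210.7,.148);b=onz(t,295.6,234.4,.148);ax=(a+b)/2
print('top bar',a,b,ax,np.degrees(np.arctan2(*(a-b)[1::-1])),np.linalg.norm(a-b))
print('side bar',onz(s,286.6,183.6,.135))
g=s['color'].max(2);m=np.zeros_like(g);m[170:196,268:306]=1
for th in(25,35):
    q=max(cv2.findContours(((g<th)&(m>0)).astype(np.uint8),0,1)[0],key=cv2.contourArea);print(cv2.boundingRect(q),cv2.minAreaRect(q));M=cv2.moments(q);c=(M['m10']/M['m00'],M['m01']/M['m00']);print(c,onz(s,*c,.135))
# dividers: hub circle inner radius etc: rim extremes at .088 left/right
for n,u,v,z in(('sc',277.9,162.1,.115),('sq',256.9,232.5,.126),('jar',328.6,216.1,.096),('rb',282.6,259.9,.126),('rimL',246,226,.088),('rimR',339.5,226,.088)):
    p=onz(t,u,v,z);e=p-ax;print(n,p.round(4),np.degrees(np.arctan2(e[1],e[0])).round(1),np.hypot(*e[:2]).round(4))
E
```

```text
top bar [0.60965105 0.00282803 0.148     ] [ 0.54384297 -0.01208688  0.148     ] [ 0.57674701 -0.00462942  0.148     ] 12.769929271897665 0.06747709031477749
side bar [ 0.57687865 -0.00282078  0.135     ]
(274, 178, 25, 12) ((285.6346435546875, 183.32691955566406), (24.514516830444336, 8.629110336303711), 11.309932708740234)
(286.0672690763052, 183.38453815261045) [ 0.57866509 -0.00272349  0.135     ]
(273, 177, 26, 14) ((285.4529724121094, 183.21177673339844), (26.140121459960938, 9.111080169677734), 12.528807640075684)
(285.71440972222223, 183.3515625) [ 0.57946884 -0.00224119  0.135     ]
sc [0.755  0.0427 0.115 ] 14.9 0.1844
sq [0.5484 0.0958 0.126 ] 105.8 0.1044
jar [ 0.6048 -0.1077  0.096 ] -74.8 0.1068
rb [0.4737 0.0217 0.126 ] 165.7 0.1063
rimL [0.5703 0.1293 0.088 ] 92.8 0.1341
rimR [ 0.578  -0.1404  0.088 ] -89.5 0.1358
```

```bash
R='s'; python3 -m pendant '[{"x":3.25,"y":-2.34,"claw":100},{"x":3.25,"y":-2.34},{"x":3.25,"y":-2.34},{"x":3.25,"y":-2.34},{"x":3.25,"y":-2.34},{"x":3.25,"y":-2.34},{"x":3.25,"y":-2.34},{"x":3.25,"y":-2.34}]' 40
python3 -m pendant '[{"x":3.25,"y":-2.34},{"x":3.25,"y":-2.34},{"x":3.25,"y":-2.34},{"x":3.25,"y":-2.34},{"x":3.25,"y":-2.34},{"x":3.25,"y":-2.34},{"x":3.25,"y":-2.34},{"wz":10}]'
cat >> h.py <<'E'
from scipy.spatial.transform import Rotation as Ro
def rep(tx=.578,ty=-.006,tz=.14):
    s=manip.state();p=s['ee_pos'];R=Ro.from_rotvec(s['ee_rot']).as_matrix()
    print('t',s['clock'],'p',p.round(4),'xdir',np.degrees(np.arctan2(R[1,0],R[0,0])).round(2),'tilt',R[2,:2].round(4),'d_tool_cm',(R.T@(np.array([tx,ty,tz])-p)*100).round(2),'F',np.round(s['contact_force'],1),'T',np.round(s['ft_torque'],2),'w',round(s['grip_width'],4),'gf',s['gripper_force'],'q',np.round(s['joint_positions'],2))
E
python3 -c "from h import *;rep()"
```

```text
t 0.3 p [ 0.2649 -0.5659  0.2393] xdir 25.08 tilt [ 0.     -0.0005] d_tool_cm [ 52.09 -37.44   9.95] F [-0.2 -0.6  0.1] T [ 0.02 -0.    0.04] w 0.0921 gf 0.0 q [-1.14  0.35  1.63  0.    1.16 -0.  ]schema error: expected keys wx, wy, wz, x, y, z, claw
schema error: expected keys wx, wy, wz, x, y, z, claw
```

```bash
python3 -m pendant '[{"wx":0,"wy":0,"wz":0,"x":3.25,"y":-2.34,"z":0,"claw":100},{"wx":0,"wy":0,"wz":0,"x":3.25,"y":-2.34,"z":0,"claw":100},{"wx":0,"wy":0,"wz":0,"x":3.25,"y":-2.34,"z":0,"claw":100},{"wx":0,"wy":0,"wz":0,"x":3.25,"y":-2.34,"z":0,"claw":100},{"wx":0,"wy":0,"wz":0,"x":3.25,"y":-2.34,"z":0,"claw":100},{"wx":0,"wy":0,"wz":0,"x":3.25,"y":-2.34,"z":0,"claw":100},{"wx":0,"wy":0,"wz":0,"x":3.25,"y":-2.34,"z":0,"claw":100},{"wx":0,"wy":0,"wz":0,"x":3.25,"y":-2.34,"z":0,"claw":100}]' 40
python3 -m pendant '[{"wx":0,"wy":0,"wz":0,"x":3.25,"y":-2.34,"z":0,"claw":100},{"wx":0,"wy":0,"wz":0,"x":3.25,"y":-2.34,"z":0,"claw":100},{"wx":0,"wy":0,"wz":0,"x":3.25,"y":-2.34,"z":0,"claw":100},{"wx":0,"wy":0,"wz":0,"x":3.25,"y":-2.34,"z":0,"claw":100},{"wx":0,"wy":0,"wz":0,"x":3.25,"y":-2.34,"z":0,"claw":100},{"wx":0,"wy":0,"wz":0,"x":3.25,"y":-2.34,"z":0,"claw":100},{"wx":0,"wy":0,"wz":0,"x":3.25,"y":-2.34,"z":0,"claw":100},{"wx":0,"wy":0,"wz":10,"x":0,"y":0,"z":0,"claw":100}]'
python3 -c "from h import *;rep()"
```

```text
clock: 1.3
ee_pos: [0.4216, -0.2851, 0.2397]
ee_rot: [3.066, 0.682, 0.0]
contact_force: [-0.3, -0.4, 0.3]
grip_width: 0.0916
gripper_force: 0.0
clock: 2.3
ee_pos: [0.5588, -0.0393, 0.2395]
ee_rot: [-3.114, -0.411, -0.001]
contact_force: [0.4, 0.6, -0.3]
grip_width: 0.0915
gripper_force: 0.0
t 2.3 p [ 0.5588 -0.0393  0.2395] xdir 15.05 tilt [ 0.0006 -0.0003] d_tool_cm [ 2.71 -2.71  9.96] F [ 0.4  0.6 -0.3] T [ 0.02  0.05 -0.08] w 0.0915 gf 0.0 q [-0.07  0.25  1.77  0.    1.11  1.23]
```

```bash
python3 -m pendant '[{"wx":0,"wy":0,"wz":0.8,"x":1.36,"y":-1.36,"z":0,"claw":100},{"wx":0,"wy":0,"wz":0,"x":1.36,"y":-1.36,"z":0,"claw":100},{"wx":0,"wy":0,"wz":0,"x":0,"y":0,"z":1.5,"claw":100},{"wx":0,"wy":0,"wz":0,"x":0,"y":0,"z":1.5,"claw":100},{"wx":0,"wy":0,"wz":0,"x":0,"y":0,"z":1.5,"claw":100},{"wx":0,"wy":0,"wz":0,"x":0,"y":0,"z":1.5,"claw":100},{"wx":0,"wy":0,"wz":0,"x":0,"y":0,"z":0,"claw":100},{"wx":0,"wy":0,"wz":0,"x":0,"y":0,"z":0,"claw":100}]'
python3 - <<'E'
from h import *
rep();c=grab('side')['color'][130:260,210:350]
cv2.imwrite('pics/s2.png',cv2.resize(c,None,fx=4,fy=4,interpolation=2)[:,:,::-1])
E
```

```text
clock: 3.3
ee_pos: [0.5773, -0.0084, 0.1798]
ee_rot: [3.117, 0.39, 0.0]
contact_force: [0.7, -0.3, 0.8]
grip_width: 0.0919
gripper_force: 0.0
t 3.3 p [ 0.5773 -0.0084  0.1798] xdir 14.27 tilt [0.0003 0.0001] d_tool_cm [ 0.12 -0.22  3.98] F [ 0.7 -0.3  0.8] T [ 0.02 -0.03 -0.02] w 0.0919 gf 0.0 q [-0.02  0.34  1.79 -0.    1.    1.3 ]
```

View pics/s2.png

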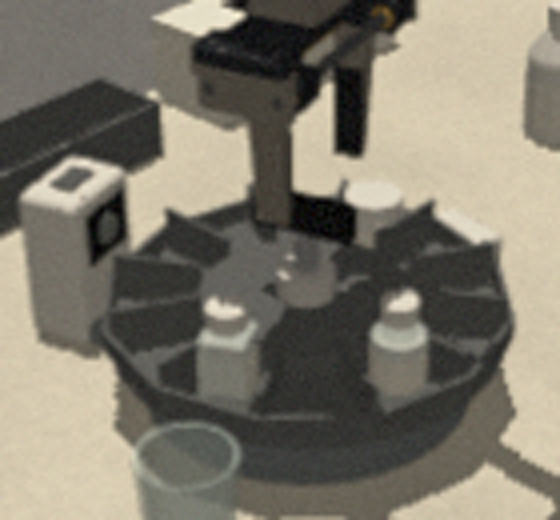

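The side view shows the near finger at crop (270,215) in front of the bar (290–355, 215), with the other finger behind it. The square bottle is at crop (228,350) and all is clear, so I go down and grip.

```bash
python3 -m pendant '[{"wx":0,"wy":0,"wz":0,"x":0.05,"y":-0.1,"z":1.3,"claw":100},{"wx":0,"wy":0,"wz":0,"x":0.05,"y":-0.1,"z":1.3,"claw":100},{"wx":0,"wy":0,"wz":0,"x":0,"y":0,"z":1.2,"claw":100},{"wx":0,"wy":0,"wz":0,"x":0,"y":0,"z":0,"claw":50},{"wx":0,"wy":0,"wz":0,"x":0,"y":0,"z":0,"claw":20},{"wx":0,"wy":0,"wz":0,"x":0,"y":0,"z":0,"claw":18},{"wx":0,"wy":0,"wz":0,"x":0,"y":0,"z":0,"claw":0},{"wx":0,"wy":0,"wz":0,"x":0,"y":0,"z":0,"claw":0}]' 40
python3 -c "from h import *;rep()"
```

```text
clock: 4.35
ee_pos: [0.5777, -0.0061, 0.1418]
ee_rot: [3.117, 0.391, 0.001]
contact_force: [-0.9, -0.3, 0.3]
grip_width: 0.0444
gripper_force: 0.0
t 4.35 p [ 0.5777 -0.0061  0.1418] xdir 14.28 tilt [0.0004 0.0001] d_tool_cm [ 0.03 -0.    0.18] F [-0.9 -0.3  0.3] T [ 0.03 -0.    0.02] w 0.0444 gf 0.0 q [-0.01  0.39  1.82 -0.    0.93  1.31]
```

```bash
python3 -m pendant '[{"wx":0,"wy":0,"wz":0,"x":0,"y":0,"z":0,"claw":0},{"wx":0,"wy":0,"wz":0,"x":0,"y":0,"z":0,"claw":0},{"wx":0,"wy":0,"wz":0,"x":0,"y":0,"z":0,"claw":0},{"wx":0,"wy":0,"wz":0,"x":0,"y":0,"z":0,"claw":0},{"wx":0,"wy":0,"wz":0,"x":0,"y":0,"z":0,"claw":0},{"wx":0,"wy":0,"wz":0,"x":0,"y":0,"z":0,"claw":0},{"wx":0,"wy":0,"wz":0,"x":0,"y":0,"z":0,"claw":0},{"wx":0,"wy":0,"wz":0,"x":0,"y":0,"z":0,"claw":0}]' 40
python3 -c "from h import *;rep()"
```

```text
clock: 5.35
ee_pos: [0.577, -0.004, 0.1415]
ee_rot: [-3.114, -0.389, 0.001]
contact_force: [-2.7, 11.9, 1.8]
grip_width: 0.014
gripper_force: 40.0
t 5.35 p [ 0.577  -0.004   0.1415] xdir 14.24 tilt [-0.0005 -0.0035] d_tool_cm [0.05 0.22 0.15] F [-2.7 11.9  1.8] T [2.04 0.36 0.08] w 0.014 gf 40.000539338216186 q [-0.01  0.39  1.82  0.    0.93  1.31]
```

```bash
python3 -m pendant '[{"wx":0,"wy":0,"wz":0,"x":0,"y":-0.25,"z":0,"claw":0},{"wx":0,"wy":0,"wz":0,"x":0,"y":0,"z":0,"claw":0},{"wx":0,"wy":0,"wz":0,"x":0,"y":0,"z":-0.5,"claw":0},{"wx":0,"wy":0,"wz":0,"x":0,"y":0,"z":-0.5,"claw":0},{"wx":0,"wy":0,"wz":0,"x":0,"y":0,"z":-0.5,"claw":0},{"wx":0,"wy":0,"wz":0,"x":0,"y":0,"z":-0.35,"claw":0},{"wx":0,"wy":0,"wz":0,"x":0,"y":0,"z":0,"claw":0},{"wx":0,"wy":0,"wz":0,"x":0,"y":0,"z":0,"claw":0}]' 40
python3 -c "from h import *;rep()"
```

```text
clock: 6.35
ee_pos: [0.5768, -0.0037, 0.1598]
ee_rot: [-3.117, -0.391, 0.001]
contact_force: [3.3, 0.3, -11.8]
grip_width: 0.0141
gripper_force: 40.0
t 6.35 p [ 0.5768 -0.0037  0.1598] xdir 14.29 tilt [-0.0004 -0.0001] d_tool_cm [0.06 0.25 1.98] F [  3.3   0.3 -11.8] T [ 0.14 -0.49  0.06] w 0.0141 gf 39.99711848795414 q [-0.01  0.37  1.81 -0.    0.96  1.31]
```

```bash
python3 -m pendant '[{"wx":0,"wy":0,"wz":5,"x":0,"y":0,"z":0,"claw":0},{"wx":0,"wy":0,"wz":5,"x":0,"y":0,"z":0,"claw":0},{"wx":0,"wy":0,"wz":5,"x":0,"y":0,"z":0,"claw":0},{"wx":0,"wy":0,"wz":5,"x":0,"y":0,"z":0,"claw":0},{"wx":0,"wy":0,"wz":5,"x":0,"y":0,"z":0,"claw":0},{"wx":0,"wy":0,"wz":5,"x":0,"y":0,"z":0,"claw":0},{"wx":0,"wy":0,"wz":0,"x":0,"y":0,"z":0,"claw":0},{"wx":0,"wy":0,"wz":0,"x":0,"y":0,"z":0,"claw":0}]' 40
python3 -c "from h import *;rep()"
```

```text
clock: 7.35
ee_pos: [0.5768, -0.0023, 0.1598]
ee_rot: [-3.11, 0.43, 0.001]
contact_force: [3.2, 7.5, -12.1]
grip_width: 0.0138
gripper_force: 40.0
t 7.35 p [ 0.5768 -0.0023  0.1598] xdir -15.74 tilt [-0.0009 -0.002 ] d_tool_cm [0.21 0.33 1.98] F [  3.2   7.5 -12.1] T [ 1.44 -0.63  0.06] w 0.0138 gf 40.02049796283245 q [-0.01  0.37  1.81  0.    0.96  1.84]
```

```bash
python3 -m pendant '[{"wx":0,"wy":0,"wz":5,"x":0,"y":-0.15,"z":0,"claw":0},{"wx":0,"wy":0,"wz":5,"x":0,"y":0,"z":0,"claw":0},{"wx":0,"wy":0,"wz":5,"x":0,"y":0,"z":0,"claw":0},{"wx":0,"wy":0,"wz":5,"x":0,"y":0,"z":0,"claw":0},{"wx":0,"wy":0,"wz":5,"x":0,"y":0,"z":0,"claw":0},{"wx":0,"wy":0,"wz":5,"x":0,"y":0,"z":0,"claw":0},{"wx":0,"wy":0,"wz":0,"x":0,"y":0,"z":0,"claw":0},{"wx":0,"wy":0,"wz":0,"x":0,"y":0,"z":0,"claw":0}]' 40
python3 -c "from h import *;rep()"
python3 -m pendant '[{"wx":0,"wy":0,"wz":5,"x":0,"y":0,"z":0,"claw":0},{"wx":0,"wy":0,"wz":5,"x":0,"y":0,"z":0,"claw":0},{"wx":0,"wy":0,"wz":5,"x":0,"y":0,"z":0,"claw":0},{"wx":0,"wy":0,"wz":5,"x":0,"y":0,"z":0,"claw":0},{"wx":0,"wy":0,"wz":5,"x":0,"y":0,"z":0,"claw":0},{"wx":0,"wy":0,"wz":5,"x":0,"y":0,"z":0,"claw":0},{"wx":0,"wy":0,"wz":0,"x":0,"y":0,"z":0,"claw":0},{"wx":0,"wy":0,"wz":0,"x":0,"y":0,"z":0,"claw":0}]' 40
python3 - <<'E'
from h import *
rep();c=grab('side')['color'][130:260,210:350]
cv2.imwrite('pics/s3.png',cv2.resize(c,None,fx=4,fy=4,interpolation=2)[:,:,::-1])
E
```

```text
clock: 8.35
ee_pos: [0.5776, -0.0009, 0.1598]
ee_rot: [-2.893, 1.22, 0.001]
contact_force: [4.0, 7.6, -13.7]
grip_width: 0.014
gripper_force: 40.0
t 8.35 p [ 0.5776 -0.0009  0.1598] xdir -45.74 tilt [-0.0012 -0.0018] d_tool_cm [0.39 0.33 1.98] F [  4.    7.6 -13.7] T [ 1.47 -0.89  0.06] w 0.014 gf 40.0182019919157 q [-0.01  0.37  1.81  0.    0.96  2.36]
clock: 9.35
ee_pos: [0.5789, -0.0003, 0.1599]
ee_rot: [-2.476, 1.926, -0.001]
contact_force: [9.3, 12.0, -17.0]
grip_width: 0.0138
gripper_force: 40.0
t 9.35 p [ 5.789e-01 -3.000e-04  1.599e-01] xdir -75.75 tilt [-0.0023 -0.0037] d_tool_cm [0.54 0.23 1.98] F [  9.3  12.  -17. ] T [ 2.07 -1.73  0.11] w 0.0138 gf 40.01726341433823 q [-0.    0.37  1.81  0.    0.96  2.89]
```

View pics/s3.png

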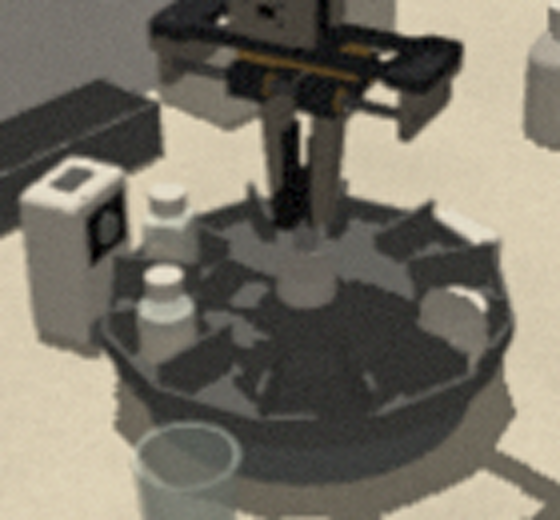

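Carousel turned 90°: the square bottle is now at crop (168,225) by the scanner window, the round one at (165,320), the jar at (455,315), all upright. I relieve the side force, lower and release.

```bash
python3 -m pendant '[{"wx":0,"wy":0,"wz":0,"x":-0.15,"y":-0.2,"z":0,"claw":0},{"wx":0,"wy":0,"wz":0,"x":0,"y":0,"z":0.4,"claw":0},{"wx":0,"wy":0,"wz":0,"x":0,"y":0,"z":0.4,"claw":0},{"wx":0,"wy":0,"wz":0,"x":0,"y":0,"z":0.4,"claw":0},{"wx":0,"wy":0,"wz":0,"x":0,"y":0,"z":0.4,"claw":0},{"wx":0,"wy":0,"wz":0,"x":0,"y":0,"z":0.25,"claw":0},{"wx":0,"wy":0,"wz":0,"x":0,"y":0,"z":0,"claw":0},{"wx":0,"wy":0,"wz":0,"x":0,"y":0,"z":0,"claw":0}]' 40
python3 -c "from h import *;rep()"
```

```text
clock: 10.4
ee_pos: [0.5791, -0.0001, 0.1417]
ee_rot: [-2.48, 1.928, -0.0]
contact_force: [1.1, 4.9, -4.7]
grip_width: 0.014
gripper_force: 40.0
t 10.4 p [ 5.791e-01 -1.000e-04  1.417e-01] xdir -75.73 tilt [-0.0003 -0.0004] d_tool_cm [0.55 0.25 0.16] F [ 1.1  4.9 -4.7] T [ 1.13 -0.37  0.07] w 0.014 gf 39.999390095472336 q [-0.    0.39  1.82  0.    0.93  2.89]
```

```bash
python3 -m pendant '[{"wx":0,"wy":0,"wz":0,"x":0,"y":0,"z":0,"claw":60},{"wx":0,"wy":0,"wz":0,"x":0,"y":0,"z":0,"claw":60},{"wx":0,"wy":0,"wz":0,"x":0,"y":0,"z":0,"claw":60},{"wx":0,"wy":0,"wz":0,"x":0,"y":0,"z":0,"claw":60},{"wx":0,"wy":0,"wz":0,"x":0,"y":0,"z":-2,"claw":60},{"wx":0,"wy":0,"wz":0,"x":0,"y":0,"z":-2,"claw":60},{"wx":0,"wy":0,"wz":0,"x":0,"y":0,"z":-2,"claw":60},{"wx":0,"wy":0,"wz":0,"x":0,"y":0,"z":0,"claw":60}]' 40
python3 -m pendant '[{"wx":0,"wy":0,"wz":0,"x":0,"y":0,"z":0,"claw":60},{"wx":0,"wy":0,"wz":0,"x":0,"y":0,"z":0,"claw":60},{"wx":0,"wy":0,"wz":0,"x":0,"y":0,"z":0,"claw":60},{"wx":0,"wy":0,"wz":0,"x":0,"y":0,"z":0,"claw":60},{"wx":0,"wy":0,"wz":0,"x":0,"y":0,"z":0,"claw":60},{"wx":0,"wy":0,"wz":0,"x":0,"y":0,"z":0,"claw":60},{"wx":0,"wy":0,"wz":0,"x":0,"y":0,"z":0,"claw":60},{"wx":0,"wy":0,"wz":0,"x":0,"y":0,"z":0,"claw":60}]' 40
python3 - <<'E'
from h import *
rep(.5797,-.003,.1417);c=grab('side')['color'][130:260,210:350]
cv2.imwrite('pics/s4.png',cv2.resize(c,None,fx=4,fy=4,interpolation=2)[:,:,::-1])
E
```

```text
clock: 11.4
ee_pos: [0.5799, -0.0003, 0.2029]
ee_rot: [-2.479, 1.927, -0.004]
contact_force: [-0.8, 0.5, 0.2]
grip_width: 0.0551
gripper_force: 0.0
clock: 12.4
ee_pos: [0.5789, -0.0003, 0.2016]
ee_rot: [-2.48, 1.928, -0.0]
contact_force: [0.4, 0.1, 0.2]
grip_width: 0.0554
gripper_force: 0.0
t 12.4 p [ 5.789e-01 -3.000e-04  2.016e-01] xdir -75.72 tilt [ 0.     -0.0001] d_tool_cm [ 0.28 -0.01  5.99] F [0.4 0.1 0.2] T [ 0.12 -0.02 -0.  ] w 0.0554 gf 0.0 q [-0.    0.32  1.77  0.    1.05  2.89]
```

View pics/s4.png

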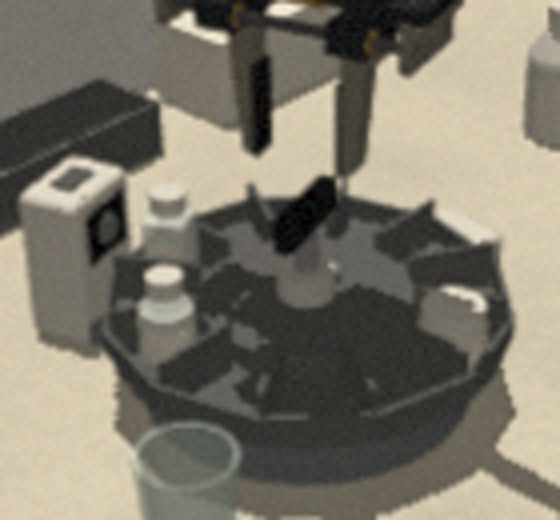

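The bar centre at crop (306,213) is side pixel (286.5,183.3), the same as at the start, so the handle is home. Bottles are upright. Now I take it again, centred on the axis.

```bash
python3 -m pendant '[{"wx":0,"wy":0,"wz":0,"x":0.28,"y":0,"z":1.5,"claw":60},{"wx":0,"wy":0,"wz":0,"x":0,"y":0,"z":1.5,"claw":60},{"wx":0,"wy":0,"wz":0,"x":0,"y":0,"z":1.5,"claw":60},{"wx":0,"wy":0,"wz":0,"x":0,"y":0,"z":1.5,"claw":60},{"wx":0,"wy":0,"wz":0,"x":0,"y":0,"z":0,"claw":60},{"wx":0,"wy":0,"wz":0,"x":0,"y":0,"z":0,"claw":0},{"wx":0,"wy":0,"wz":0,"x":0,"y":0,"z":0,"claw":0},{"wx":0,"wy":0,"wz":0,"x":0,"y":0,"z":0,"claw":0}]' 40
python3 -m pendant '[{"wx":0,"wy":0,"wz":0,"x":0,"y":0,"z":0,"claw":0},{"wx":0,"wy":0,"wz":0,"x":0,"y":0,"z":0,"claw":0},{"wx":0,"wy":0,"wz":0,"x":0,"y":0,"z":0,"claw":0},{"wx":0,"wy":0,"wz":0,"x":0,"y":0,"z":-0.5,"claw":0},{"wx":0,"wy":0,"wz":0,"x":0,"y":0,"z":-0.5,"claw":0},{"wx":0,"wy":0,"wz":0,"x":0,"y":0,"z":-0.5,"claw":0},{"wx":0,"wy":0,"wz":0,"x":0,"y":0,"z":-0.37,"claw":0},{"wx":0,"wy":0,"wz":0,"x":0,"y":0,"z":0,"claw":0}]' 40
python3 -c "from h import *;rep(.5797,-.003,.1417)"
```

```text
clock: 13.45
ee_pos: [0.5799, -0.003, 0.1421]
ee_rot: [-2.48, 1.928, -0.001]
contact_force: [-0.4, 0.5, -0.4]
grip_width: 0.0273
gripper_force: 0.0
clock: 14.45
ee_pos: [0.5798, -0.003, 0.1601]
ee_rot: [-2.48, 1.928, -0.0]
contact_force: [6.4, 0.4, -10.0]
grip_width: 0.014
gripper_force: 40.0
t 14.45 p [ 0.5798 -0.003   0.1601] xdir -75.72 tilt [ 0.     -0.0004] d_tool_cm [0.   0.01 1.84] F [  6.4   0.4 -10. ] T [ 0.16 -1.07  0.09] w 0.014 gf 39.99506291002035 q [-0.01  0.37  1.8   0.    0.97  2.88]
```

```bash
python3 -m pendant '[{"wx":0,"wy":0,"wz":-5,"x":0,"y":-0.1,"z":0,"claw":0},{"wx":0,"wy":0,"wz":-5,"x":0,"y":0,"z":0,"claw":0},{"wx":0,"wy":0,"wz":-5,"x":0,"y":0,"z":0,"claw":0},{"wx":0,"wy":0,"wz":-5,"x":0,"y":0,"z":0,"claw":0},{"wx":0,"wy":0,"wz":-5,"x":0,"y":0,"z":0,"claw":0},{"wx":0,"wy":0,"wz":-5,"x":0,"y":0,"z":0,"claw":0},{"wx":0,"wy":0,"wz":0,"x":0,"y":0,"z":0,"claw":0},{"wx":0,"wy":0,"wz":0,"x":0,"y":0,"z":0,"claw":0}]' 40
python3 -m pendant '[{"wx":0,"wy":0,"wz":-5,"x":0,"y":0,"z":0,"claw":0},{"wx":0,"wy":0,"wz":-5,"x":0,"y":0,"z":0,"claw":0},{"wx":0,"wy":0,"wz":-5,"x":0,"y":0,"z":0,"claw":0},{"wx":0,"wy":0,"wz":-5,"x":0,"y":0,"z":0,"claw":0},{"wx":0,"wy":0,"wz":-5,"x":0,"y":0,"z":0,"claw":0},{"wx":0,"wy":0,"wz":-5,"x":0,"y":0,"z":0,"claw":0},{"wx":0,"wy":0,"wz":0,"x":0,"y":0,"z":0,"claw":0},{"wx":0,"wy":0,"wz":0,"x":0,"y":0,"z":0,"claw":0}]' 40
python3 -c "from h import *;rep(.5797,-.003,.1417)"
```

```text
clock: 15.45
ee_pos: [0.5799, -0.0029, 0.16]
ee_rot: [2.893, -1.223, -0.002]
contact_force: [0.6, -2.1, -7.5]
grip_width: 0.0138
gripper_force: 40.0
clock: 16.45
ee_pos: [0.58, -0.0029, 0.16]
ee_rot: [3.111, -0.433, -0.002]
contact_force: [-0.8, -2.5, -7.9]
grip_width: 0.0141
gripper_force: 40.0
t 16.45 p [ 0.58   -0.0029  0.16  ] xdir -15.85 tilt [-0.0012  0.0006] d_tool_cm [-0.02  0.02  1.83] F [-0.8 -2.5 -7.9] T [-0.26  0.06  0.11] w 0.0141 gf 40.04196144640446 q [-0.01  0.37  1.8  -0.    0.97  1.84]
```

Forces are low. Two more clicks.

```bash
python3 -m pendant '[{"wx":0,"wy":0,"wz":-5,"x":0,"y":0,"z":0,"claw":0},{"wx":0,"wy":0,"wz":-5,"x":0,"y":0,"z":0,"claw":0},{"wx":0,"wy":0,"wz":-5,"x":0,"y":0,"z":0,"claw":0},{"wx":0,"wy":0,"wz":-5,"x":0,"y":0,"z":0,"claw":0},{"wx":0,"wy":0,"wz":-5,"x":0,"y":0,"z":0,"claw":0},{"wx":0,"wy":0,"wz":-5,"x":0,"y":0,"z":0,"claw":0},{"wx":0,"wy":0,"wz":0,"x":0,"y":0,"z":0,"claw":0},{"wx":0,"wy":0,"wz":0,"x":0,"y":0,"z":0,"claw":0}]' 40
python3 -m pendant '[{"wx":0,"wy":0,"wz":-5,"x":0,"y":0,"z":0,"claw":0},{"wx":0,"wy":0,"wz":-5,"x":0,"y":0,"z":0,"claw":0},{"wx":0,"wy":0,"wz":-5,"x":0,"y":0,"z":0,"claw":0},{"wx":0,"wy":0,"wz":-5,"x":0,"y":0,"z":0,"claw":0},{"wx":0,"wy":0,"wz":-5,"x":0,"y":0,"z":0,"claw":0},{"wx":0,"wy":0,"wz":-5,"x":0,"y":0,"z":0,"claw":0},{"wx":0,"wy":0,"wz":0,"x":0,"y":0,"z":0,"claw":0},{"wx":0,"wy":0,"wz":0,"x":0,"y":0,"z":0,"claw":0}]' 40
python3 -c "from h import *;rep(.5797,-.003,.1417)"
```

```text
clock: 17.45
ee_pos: [0.58, -0.0028, 0.16]
ee_rot: [-3.118, -0.387, 0.002]
contact_force: [-0.4, -2.1, -8.6]
grip_width: 0.0137
gripper_force: 40.0
clock: 18.45
ee_pos: [0.5801, -0.0028, 0.16]
ee_rot: [-2.911, -1.18, 0.002]
contact_force: [-2.9, -2.8, -7.9]
grip_width: 0.014
gripper_force: 40.0
t 18.45 p [ 0.5801 -0.0028  0.16  ] xdir 44.13 tilt [-0.0009 -0.0008] d_tool_cm [-0.04 -0.01  1.83] F [-2.9 -2.8 -7.9] T [-0.35  0.42  0.1 ] w 0.014 gf 40.0424037873745 q [-0.01  0.37  1.8  -0.    0.97  0.79]
```

```bash
python3 -m pendant '[{"wx":0,"wy":0,"wz":-5,"x":0,"y":0,"z":0,"claw":0},{"wx":0,"wy":0,"wz":-5,"x":0,"y":0,"z":0,"claw":0},{"wx":0,"wy":0,"wz":-5,"x":0,"y":0,"z":0,"claw":0},{"wx":0,"wy":0,"wz":-5,"x":0,"y":0,"z":0,"claw":0},{"wx":0,"wy":0,"wz":-5,"x":0,"y":0,"z":0,"claw":0},{"wx":0,"wy":0,"wz":-5,"x":0,"y":0,"z":0,"claw":0},{"wx":0,"wy":0,"wz":0,"x":0,"y":0,"z":0,"claw":0},{"wx":0,"wy":0,"wz":0,"x":0,"y":0,"z":0,"claw":0}]' 40
python3 -m pendant '[{"wx":0,"wy":0,"wz":-5,"x":0,"y":0,"z":0,"claw":0},{"wx":0,"wy":0,"wz":-5,"x":0,"y":0,"z":0,"claw":0},{"wx":0,"wy":0,"wz":-5,"x":0,"y":0,"z":0,"claw":0},{"wx":0,"wy":0,"wz":-5,"x":0,"y":0,"z":0,"claw":0},{"wx":0,"wy":0,"wz":-5,"x":0,"y":0,"z":0,"claw":0},{"wx":0,"wy":0,"wz":-5,"x":0,"y":0,"z":0,"claw":0},{"wx":0,"wy":0,"wz":0,"x":0,"y":0,"z":0,"claw":0},{"wx":0,"wy":0,"wz":0,"x":0,"y":0,"z":0,"claw":0}]' 40
python3 - <<'E'
from h import *
rep(.5797,-.003,.1417);c=grab('side')['color'][130:260,210:350]
cv2.imwrite('pics/s5.png',cv2.resize(c,None,fx=4,fy=4,interpolation=2)[:,:,::-1])
E
```

```text
clock: 19.45
ee_pos: [0.58, -0.0028, 0.16]
ee_rot: [-2.506, -1.893, 0.002]
contact_force: [-4.2, -1.0, -9.3]
grip_width: 0.0144
gripper_force: 40.0
clock: 20.45
ee_pos: [0.58, -0.0027, 0.16]
ee_rot: [-1.932, -2.476, 0.001]
contact_force: [-5.4, -2.0, -10.5]
grip_width: 0.014
gripper_force: 40.0
t 20.45 p [ 0.58   -0.0027  0.16  ] xdir 104.08 tilt [ 0.0003 -0.0012] d_tool_cm [-0.02 -0.03  1.83] F [ -5.4  -2.  -10.5] T [-0.32  0.75  0.15] w 0.014 gf 40.02788387238979 q [-0.01  0.37  1.8   0.    0.97 -0.25]
```

View pics/s5.png

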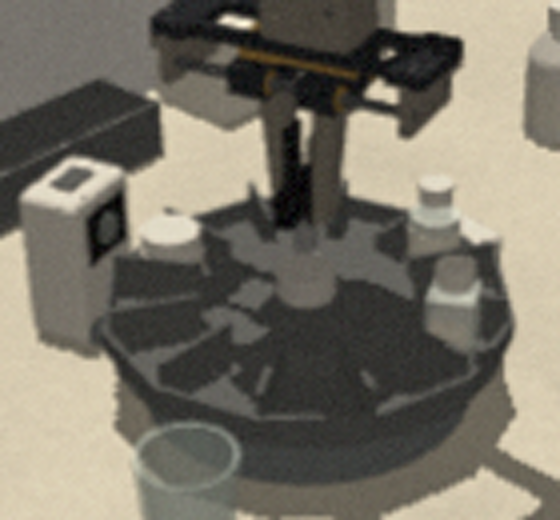

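The jar stands at the scanner (crop 172,235). The round and square bottles are upright at (436,215) and (455,300). I lower, release and retreat.

```bash
python3 -m pendant '[{"wx":0,"wy":0,"wz":0,"x":0,"y":0,"z":0.4,"claw":0},{"wx":0,"wy":0,"wz":0,"x":0,"y":0,"z":0.4,"claw":0},{"wx":0,"wy":0,"wz":0,"x":0,"y":0,"z":0.4,"claw":0},{"wx":0,"wy":0,"wz":0,"x":0,"y":0,"z":0.4,"claw":0},{"wx":0,"wy":0,"wz":0,"x":0,"y":0,"z":0.27,"claw":0},{"wx":0,"wy":0,"wz":0,"x":0,"y":0,"z":0,"claw":0},{"wx":0,"wy":0,"wz":0,"x":0,"y":0,"z":0,"claw":0},{"wx":0,"wy":0,"wz":0,"x":0,"y":0,"z":0,"claw":0}]' 40
python3 -m pendant '[{"wx":0,"wy":0,"wz":0,"x":0,"y":0,"z":0,"claw":60},{"wx":0,"wy":0,"wz":0,"x":0,"y":0,"z":0,"claw":60},{"wx":0,"wy":0,"wz":0,"x":0,"y":0,"z":0,"claw":60},{"wx":0,"wy":0,"wz":0,"x":0,"y":0,"z":0,"claw":60},{"wx":0,"wy":0,"wz":0,"x":0,"y":0,"z":-2,"claw":60},{"wx":0,"wy":0,"wz":0,"x":0,"y":0,"z":-2,"claw":60},{"wx":0,"wy":0,"wz":0,"x":0,"y":0,"z":-3,"claw":60},{"wx":0,"wy":0,"wz":0,"x":0,"y":0,"z":-3,"claw":60}]' 40
python3 -m pendant '[{"wx":0,"wy":0,"wz":0,"x":0,"y":0,"z":0,"claw":60},{"wx":0,"wy":0,"wz":0,"x":0,"y":0,"z":0,"claw":60},{"wx":0,"wy":0,"wz":0,"x":0,"y":0,"z":0,"claw":60},{"wx":0,"wy":0,"wz":0,"x":0,"y":0,"z":0,"claw":60},{"wx":0,"wy":0,"wz":0,"x":0,"y":0,"z":0,"claw":60},{"wx":0,"wy":0,"wz":0,"x":0,"y":0,"z":0,"claw":60},{"wx":0,"wy":0,"wz":0,"x":0,"y":0,"z":0,"claw":60},{"wx":0,"wy":0,"wz":0,"x":0,"y":0,"z":0,"claw":60}]' 40
python3 - <<'E'
from h import *
rep(.5797,-.003,.1417);c=grab('side')['color'][130:260,210:350]
cv2.imwrite('pics/s6.png',cv2.resize(c,None,fx=4,fy=4,interpolation=2)[:,:,::-1])
E
```

```text
clock: 21.5
ee_pos: [0.58, -0.0028, 0.1419]
ee_rot: [-1.932, -2.476, 0.001]
contact_force: [-6.6, -1.3, -4.3]
grip_width: 0.0141
gripper_force: 40.0
clock: 22.5
ee_pos: [0.5807, -0.0027, 0.2425]
ee_rot: [1.928, 2.48, 0.0]
contact_force: [0.8, -0.2, -0.1]
grip_width: 0.0552
gripper_force: 0.0
clock: 23.5
ee_pos: [0.5807, -0.0027, 0.2416]
ee_rot: [1.928, 2.48, 0.0]
contact_force: [0.1, 0.7, -0.6]
grip_width: 0.0553
gripper_force: 0.0
t 23.5 p [ 0.5807 -0.0027  0.2416] xdir 104.29 tilt [-0.      0.0001] d_tool_cm [-0.   -0.1   9.99] F [ 0.1  0.7 -0.6] T [-0.02 -0.12  0.02] w 0.0553 gf 0.0 q [-0.01  0.28  1.73  0.    1.13 -0.26]
```

View pics/s6.png

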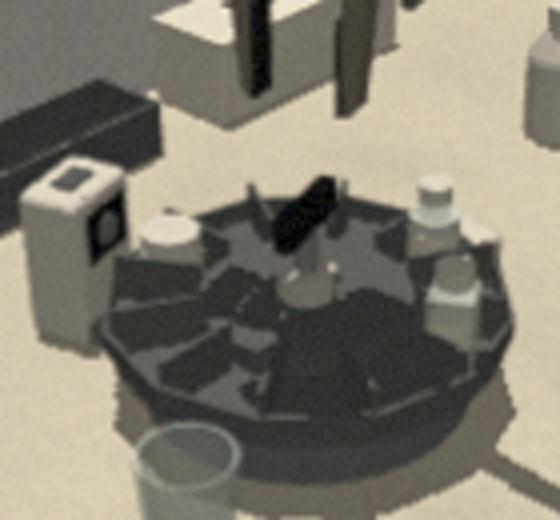

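The bar is home at crop (306,213), the same as before. The jar is at the scanner (172,235), all three containers are upright and the gripper is clear.

```bash
python3 -c "from bench import manip;print(manip.sign_off())"
```

```text
the job is handed in; nothing more can be done
None
```

I brought the square bottle and then the wide jar to the scanner, let the handle go fully home and released it each time, and handed the job in at about 23.5 s with all three containers upright; no read signal is available, so I could not confirm the reads themselves.

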